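# Close a specimen jar with its snap lid and the lid press

### The job

Close the one open specimen jar in the rack: set the lid that fits it on its mouth and press it fully home, level all round, with the square-footed lid press, never pushing it down with the fingers. The press lies slantwise in the tray, so first stand it upright on its foot on the bench, let go, and take it afresh by the upright handle to press squarely. Finish with the press standing upright on its own on the bench and the jar in its well, and leave everything else where it was.

Things in the scene. Friction and masses are not known exactly. Their poses are not given: they have to be found in the camera images.
- jar_mouth (a point): the open jar: milky clear plastic, 64 mm diameter, 86 mm tall, about 200 g with the pine cone in it, standing upright in one of the rack's three wells; only this jar has no lid. The point is the centre of its mouth at the top rim, z up along the jar. The neck is a cone 44 mm across at the rim, widening to a snap bead 57 mm across 10 mm below the rim
- lid_center (a point): the lid that fits: round grey plastic cap, 67 mm diameter, 21 mm tall, about 55 g, open side down on the bench (z up). The point is its centre, half-way up (10.5 mm over its lower edge). Set on the jar unpressed, it rests with its centre about 1 to 2 mm above the jar's rim; fully home, its centre is 7.5 mm below the rim and its top 3 mm above the rim
- press_grip (a point): handle of the lid press, a hand tool 120 mm long, 280 g: black, round, 28 mm in diameter, 104 mm long. The point is on its axis, 80 mm from the sole, 40 mm below its free end; z runs from foot to free end, x and y along the foot's edges. At first the press leans in the tray: foot edge on the floor, handle laid over the rim on the tray's +x side, rising about 25 degrees
- press_foot (a point): foot of the lid press: square aluminium plate 68 x 68 x 16 mm with a rubber sole, the handle in its middle. The point is the centre of the sole; same axes as press_grip
- press: the lid press as a whole; origin and axes as press_foot
- lid: the fitting lid as a whole; origin at the centre of its lower edge, z up. Four sprung catches inside its 2 mm skirt centre it on the neck from up to 3 mm off. About 10 N (less than 16 N) pushes them over the bead; home, they hold with about 20 N
- rack_top (a point): fixed blue jar rack, 86 mm (x) by 250 mm (y), 26 mm tall, with three wells in a row along its y, 84 mm apart, 67 mm wide and 20 mm deep. The point is the centre of its top; the rack changes places with the tray from one start to another
- tray_rim (a point): fixed steel instrument tray, 150 mm (x) by 210 mm (y), 55 mm deep, walls and floor 4 mm. The point is the centre of its opening, level with the rim; the press's handle crosses the rim on its +x side
- jar_shut_a_top (a point): a bystander: jar like the open one with its lid on (67 mm across, 89 mm tall) in another well; point at the centre of its top
- jar_shut_b_top (a point): a bystander: second closed jar, the same; point at the centre of its top
- small_lid_mid (a point): a bystander: lid of the same kind, only 48 mm in diameter and 21 mm tall, fits no jar here; its centre
- petri_mid (a point): a bystander: closed petri dish 60 mm in diameter, 15 mm tall; its centre
- beaker_a_mid (a point): a bystander: glass beaker, 62 mm across, 78 mm tall; its centre
- beaker_b_mid (a point): a bystander: second beaker, the same; its centre
- forceps_mid (a point): a bystander: steel forceps, 135 mm long, 9 mm wide, lying in the tray beside the press; its centre
- slide_box_mid (a point): a bystander: wooden slide box, 85 mm (x) by 100 mm (y) by 33 mm tall; its centre
There are look-alikes about, which are no part of the job. Leave any green or pink look-alike of the lid alone.

How it is judged (in metres and radians):
On the way, in this order (a step that is already met when the one before it is completed fails the run):
1. the press stands upright on its foot on the bench, let go (angle between press_foot's own z axis and vertical below 0.08 rad and height (world z) of press_foot between -0.003 and 0.003 m and contact force between the fingers and press below 0.05 N and linear speed of press below 0.02 m/s), for 0.2 s.
2. the lid is home on the open jar under the pressing foot of the press (z of lid_center in the frame of jar_mouth between -0.0095 and -0.0055 m and horizontal distance between lid_center and jar_mouth below 0.004 m and angle between the z axis of lid_center and the z axis of jar_mouth, either way round below 0.05 rad and contact force between press and lid above 1 N), for 0.04 s.
At the end, for the whole second after the job is handed in: Lid home on the open jar: centre 5.5 to 9.5 mm below the rim, within 4 mm of the jar's axis and 0.05 rad of square to it; jar upright (0.08 rad) within 15 mm of its start; press let go, at rest and upright (0.08 rad) with its sole on the bench (3 mm), not in the tray or on a jar (all of step 1 and z of lid_center in the frame of jar_mouth between -0.0095 and -0.0055 m and horizontal distance between lid_center and jar_mouth below 0.004 m and angle between the z axis of lid_center and the z axis of jar_mouth, either way round below 0.05 rad and angle between jar_mouth's own z axis and vertical below 0.08 rad and distance of jar_mouth from where it was at the start of the episode below 0.015 m and angle between lid_center's own z axis and vertical below 0.1 rad); the robot touches nothing.
It fails at once if the lid is pushed down on the jar with the fingers (more than about 3 mm below where it rests unpressed) (contact force between the fingers and lid above 1 N and z of lid_center in the frame of jar_mouth below -0.0025 m and horizontal distance between lid_center and jar_mouth below 0.012 m).
It fails at once if a closed jar is moved more than 25 mm or tipped (distance of any of jar_shut_a_top, jar_shut_b_top from where it was at the start of the episode above 0.025 m or angle between any of jar_shut_a_top, jar_shut_b_top's own z axis and vertical above 0.35 rad).
It fails at once if a beaker is moved more than 25 mm or tipped (distance of any of beaker_a_mid, beaker_b_mid from where it was at the start of the episode above 0.025 m or angle between any of beaker_a_mid, beaker_b_mid's own z axis and vertical above 0.35 rad).
It fails at once if the small lid or the petri dish is moved more than 25 mm or tipped (distance of any of small_lid_mid, petri_mid from where it was at the start of the episode above 0.025 m or angle between any of small_lid_mid, petri_mid's own z axis and vertical above 0.35 rad).
It fails at once if the forceps or the slide box is moved more than 25 mm or tipped (distance of any of forceps_mid, slide_box_mid from where it was at the start of the episode above 0.025 m or angle between any of forceps_mid, slide_box_mid's own z axis and vertical above 0.35 rad).
It also fails if it takes over 72 s, if anything falls off the work surface, if the arm or the gripper's body presses on something with over 40 N, if the wrist force passes 120 N, or if a joint passes its speed limit or range.

### The arm

A 6-joint arm with a two-finger parallel gripper is mounted at the origin on the work surface. World frame = base frame: x ahead of the robot, y to its left, z up, the work surface at z = 0. Lengths are in mm, angles in rad, forces in N, time in s.
With the tool pointing down it reaches from about 275 to 750 mm from the base axis. Payload 10.2 kg.
Tool frame: the origin (TCP) lies at the very end of the fingers, on their centre line; the grasp point (between the pads) lies 19 mm behind it (ctrl.hold_point_z is the distance from the TCP to the grasp point, in mm); z points along the fingers, y is the direction in which the jaws open and shut (so a half turn about z gives the same grasp; the last joint's range is limited). The gripper opens to 85 mm and grips with 20 to 120 N. Pads are 22 mm wide; open, the fingers measure 114 mm over their backs; the gripper's body (76 mm by 85 mm) begins 54 mm behind the grasp point. The pads swing forward as they close: fully open they stand 13 mm farther back than shut.
Start: joints at [1.11, 0.313, 1.498, -0, 1.331, -0.223], TCP at [123.684, 510.229, 231.294] pointing down, gripper open.
Joint ranges: [-2.94, 2.94], [-0.97, 2.17], [0.19, 2.56], [-1.23, 4.37], [0.02, 3.11], [-2.88, 2.88]. Speed limits (rad/s): [2.39, 2.39, 3.01, 3.14, 3.14, 3.14].

### API

Orientations are given as a unit quaternion [w, x, y, z].
In Python, from rig import readout, cams, workorder, spotter, ctrl gives the robot as it stands.
- The arm moves only by the tool step_arm, never from a script. Its argument "plan" is text: rows parted by semicolons, each of 5 numbers parted by spaces: the shift along the tool's x, y, z in cm, then the turn about the tool's z in degrees, then the opening in per cent of the stroke, from 0 (shut) to 100 (fully open). In form: x y z twist gripper; .... A call has 1 to 10 rows; each row is the pose to reach, as a shift and turn from the pose commanded when the call began, along the tool's axes at that moment; what a row does not reach only later rows make up. A row lasts 1/10 s, in which the tool goes at most 50 mm and 8.59 degrees, less where a joint would pass 70% of its speed; a pose out of reach is approached as far as the arm can. A call with a gripper value outside its range is refused whole. The fingers move at their own pace and stop on an object; "grip_force" is the grip in N (left out, the last holds). Time passes only in rows, so rows that repeat a pose let the fingers close. It gives the time, the measured TCP pose, the force and the opening at its end, in the units of the state.
- readout.sense(): the state, without advancing time (a new reading comes with each control period).
- cams.capture(name): name is "scene" or "top"; returns (picture, depth): 384x512x3 uint8, red, green, blue; 384x512 float32, mm along the optical axis (not along the pixel's ray), 0 where there is no reading.
- cams.camera_info(name): a dict with "vfov" (degrees; the focal length in pixels is half the picture's height over the tangent of half this angle, whatever the lens; pixels are square), "cx", "cy" (the principal point, pixels), "rvec" (rotation vector, rad) and "tvec" (3), from world to camera coordinates, as OpenCV has them. Camera axes: x right, y down, z forward; pixel columns grow to the right and rows downward; lengths in mm; the calibration is good to about 2 mm. A picture is of the moment at which its call begins. camera_info takes no time and is no camera call.
- workorder.finish_job(): hands the job in, once; it reports no verdict.
Trained networks look in the newest picture that a camera, given by its name, has taken for a name from the list of things; names that differ only in an ending like _2 or _b are one class to them, and where a whole thing is asked for, a point or a joint stands for the part that bears it (a point fixed in the world has none). Each returns a list of dicts, best first, with "conf" (0 to 1); they miss things now and then, are a little off and sometimes report something else, mostly with a low value. They report only what shows in the picture. A call takes as long as a camera call. They do not tell look-alikes from the thing itself.
- spotter.regions_of(camera, target): "pixels" (384x512 bool, what is visible of it) and "extent" ([centre column, centre row, width, height] in pixels, round what is visible of it).
The state is a dict: "time_s": time; "joints": joint angles; "dq": joint speeds; "tau": joint torques, N m; "eef_pos": TCP position; "ee_rot": TCP orientation; "force": force on the tool from outside, world axes, zero at the start; "wrist_torque": the same for the moment, N m; "grip_width": opening from 0.0 (shut) to 1.0 (fully open).
Only numpy, scipy, OpenCV 4.12 (cv2) and the standard library are available. Lean on these libraries where they do the work, as an engineer would, in place of code of your own. Each camera call takes 0.05 s, during which the arm holds its last target. There are 200 camera calls.

## Working session

There is one attempt and no reset: what is moved stays moved. The work goes in short steps, Python scripts to look and compute and a tool call to move; the robot and the scene stay as the last step left them, time stands still between calls to the robot, and variables do not carry over. Pictures are saved under pics/ and viewed, about 8 in all and at most 12, crops included, and the job is handed in when it is done.

Besides the shell and the picture viewer there is one more tool, called after "Request:" by a JSON object that holds its "name" and its "arguments". step_arm: Moves the arm, as the interface text tells. Its arguments: {"type":"object","properties":{"plan":{"type":"string"},"grip_force":{"type":"number"}},"required":["plan"]}

```bash
ls; mkdir -p pics
cat > h.py <<'E'
import numpy as np, cv2
from rig import readout, cams, workorder, spotter, ctrl
def cam(n):
    i=cams.camera_info(n); f=192/np.tan(np.radians(i['vfov'])/2)
    R=cv2.Rodrigues(np.array(i['rvec'],float))[0]; t=np.array(i['tvec'],float).ravel()
    return f,i['cx'],i['cy'],R,t
def cloud(n,d):
    f,cx,cy,R,t=cam(n); v,u=np.mgrid[:384,:512]
    P=np.stack([(u-cx)/f*d,(v-cy)/f*d,d],-1)
    W=(P-t)@R; W[d<=0]=np.nan
    return W
def proj(n,p):
    f,cx,cy,R,t=cam(n); q=R@np.array(p,float)+t
    return q[0]/q[2]*f+cx,q[1]/q[2]*f+cy
def save(img,name,k=1):
    cv2.imwrite('pics/'+name,cv2.resize(img[...,::-1],None,fx=k,fy=k,interpolation=cv2.INTER_CUBIC))
E
python3 - <<'E'
from h import *
np.set_printoptions(precision=1,suppress=True)
s=readout.sense(); print({k:np.round(v,3) for k,v in s.items()}, ctrl.hold_point_z)
for n in('scene','top'):
    im,d=cams.capture(n); save(im,n+'0.png',1.5); np.savez('/tmp/'+n+'0.npz',im=im,d=d)
    f,cx,cy,R,t=cam(n); print(n,f,cx,cy,-R.T@t,R[2])
    W=cloud(n,d)
    for tg in['jar_mouth','lid_center','press_grip','press_foot','rack_top','tray_rim','small_lid_mid','petri_mid','beaker_a_mid','forceps_mid','slide_box_mid','jar_shut_a_top']:
        for r in spotter.regions_of(n,tg)[:4]:
            m=r['pixels']; w=W[m]
            print(tg,round(r['conf'],2),np.array(r['extent']),'med',np.nanmedian(w,0),'top',np.nanpercentile(w[:,2],98),im[m].mean(0))
E
```

```text
pics
{'time_s': np.float64(0.0), 'joints': array([ 1.1,  0.3,  1.5,  0. ,  1.3, -0.2]), 'dq': array([-0.,  0., -0.,  0.,  0., -0.]), 'tau': array([ -0. , -41.2, -26. ,  -0. ,   0. ,   0. ]), 'eef_pos': array([123.5, 510. , 230.7]), 'ee_rot': array([-0. ,  0.1,  1. , -0. ]), 'force': array([-1. ,  0.5,  0. ]), 'wrist_torque': array([-0.,  0., -0.]), 'grip_width': np.float64(1.004)} 18.700000000000003
scene 375.4280757272776 259.70880273806654 190.90356907801822 [1003.5  428.7  924.8] [-0.4 -0.4 -0.8]
jar_mouth 0.82 [185.  106.   19.2  24.1] med [ 533.4 -323.8   70.7] top 93.60987438448785 [91.4 90.3 89. ]
jar_mouth 0.37 [228.9 202.5  21.8  25.8] med [672.7   6.7  20.4] top 23.931350337062923 [78.  77.3 79. ]
lid_center 0.88 [230.4 201.6  23.1  23.9] med [672.6   6.8  20.4] top 23.89279892386266 [77.2 76.5 78.4]
lid_center 0.82 [277.2 205.6  28.2  20.7] med [590.9 110.9  20.4] top 24.180844993536464 [137.5  83.1  98.9]
lid_center 0.64 [203.4 180.6  26.1  19.7] med [665.7 -99.3  20. ] top 23.990537300821945 [41.3 88.8 48.4]
press_grip 0.82 [330.9 200.2  46.1  39.3] med [503.8 235.6  68.
[... 2450 characters left out ...]
.8  66.2] top 93.43050739527568 [48.9 48.  49.9]
small_lid_mid 0.47 [281.2 242.5  18.   14.6] med [443.9  -8.7  19.2] top 24.00364187848455 [76.9 76.8 81. ]
petri_mid 0.74 [281.6 207.2  22.9  17.2] med [550.8  -8.1  13.8] top 18.55780641578476 [121.6 119.4 120.4]
petri_mid 0.72 [208.5 225.6  46.6  20.2] med [497.7 237.5  65.3] top 93.28796565734528 [50.7 49.7 51.6]
forceps_mid 0.63 [192.2 191.5  36.3   4.6] med [601.8 275.9  10.4] top 16.19491228433882 [106.1 106.4 107.3]
slide_box_mid 0.97 [128.8 216.4  45.5  39.3] med [509.  462.5  30.8] top 35.573040024731306 [102.3  65.   38.1]
jar_shut_a_top 0.75 [332.9 213.3  27.9  25.6] med [ 532.8 -164.6   92.4] top 96.81420871019048 [68.3 70.1 78.2]
```

View pics/scene0.png

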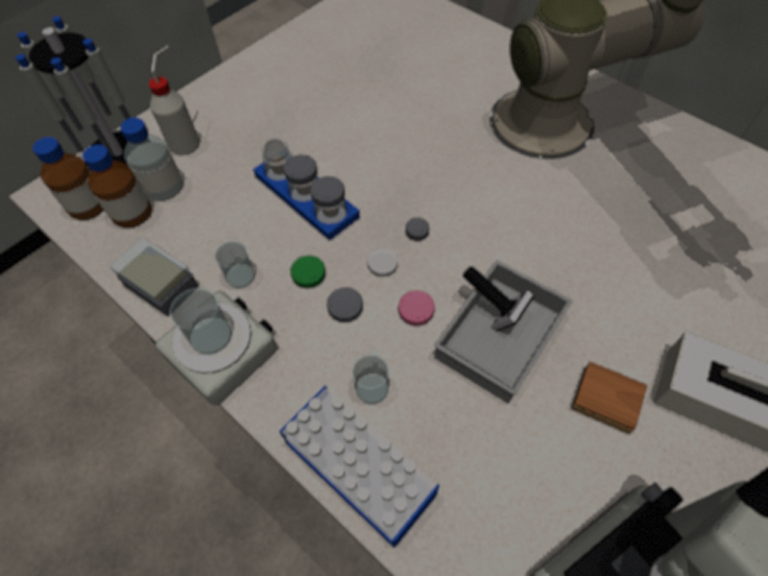

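View pics/top0.png

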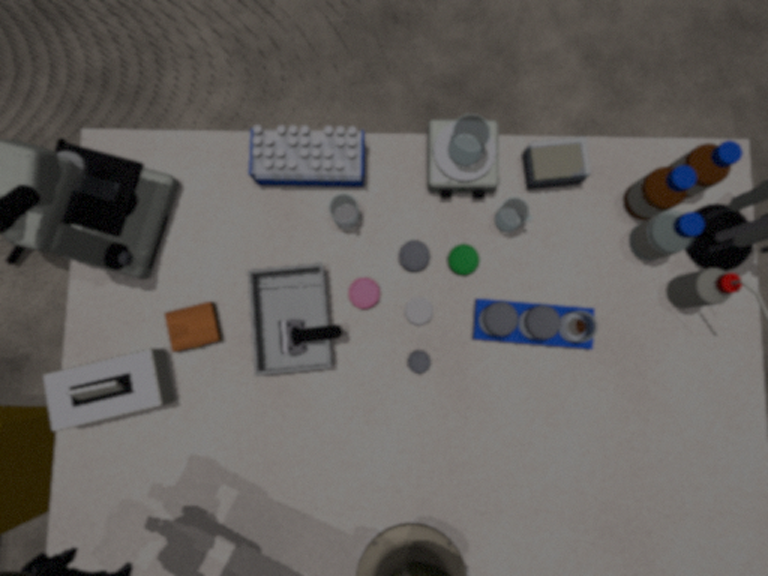

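```bash
cat > fit.py <<'E'
from h import *
np.set_printoptions(precision=1,suppress=True)
def circ(W,c,r,z0,z1):
    p=W.reshape(-1,3); p=p[np.isfinite(p[:,0])]
    m=(np.hypot(p[:,0]-c[0],p[:,1]-c[1])<r)&(p[:,2]>z0)&(p[:,2]<z1); p=p[m]
    if len(p)<5: return None
    (x,y),R=cv2.minEnclosingCircle(p[:,:2].astype(np.float32))
    return np.r_[p.mean(0),x,y,R,len(p)]
E
python3 - <<'E'
from fit import *
for n in('scene','top'):
    z=np.load(f'/tmp/{n}0.npz'); d=z['d']; im=z['im'];W=cloud(n,d)
    print(n,'bench',np.nanmedian(W[(abs(W[...,0]-400)<30)&(abs(W[...,1]-80)<30)],0))
    print('lid',circ(W,(670,5),48,19,30)); print('small',circ(W,(446,-8),40,19,30)); print('petri',circ(W,(552,-7),45,13,30))
    print('pink',circ(W,(589,109),50,19,30))
    for y in(-160,-245):print('shut',circ(W,(530,y),48,90,105))
    print('open',circ(W,(527,-327),48,84,105))
    p=W.reshape(-1,3); p=p[np.isfinite(p[:,0])]
    q=p[(abs(p[:,0]-530)<70)&(abs(p[:,1]+245)<150)&(p[:,2]>22)&(p[:,2]<34)]
    print('rack',cv2.minAreaRect(q[:,:2].astype(np.float32)),len(q))
    q=p[(abs(p[:,0]-540)<130)&(abs(p[:,1]-265)<95)&(p[:,2]>50)&(p[:,2]<62)]
    print('tray',cv2.minAreaRect(q[:,:2].astype(np.float32)),len(q))
    c=W.copy(); g=im.mean(-1)
    m=(abs(W[...,0]-498)<30)&(W[...,1]>140)&(W[...,1]<240)&(W[...,2]>62)&(g<70)
    for a in range(140,240,10):
        mm=m&(W[...,1]>=a)&(W[...,1]<a+10)
        if mm.sum()>3: print(a,mm.sum(),W[mm].mean(0),W[mm][:,0].min(),W[mm][:,0].max(),np.percentile(W[mm][:,2],95))
    m=(abs(W[...,0]-498)<60)&(W[...,1]>215)&(W[...,1]<300)&(W[...,2]>12)&(g>75)
    print('foot',W[m].min(0),W[m].max(0),W[m].mean(0))
E
```

```text
scene bench [400.4  80.7   0.7]
lid [669.3   3.3  21.3 668.9   2.9  33.6 330. ]
small [443.3  -9.4  21.4 443.3  -8.2  25.2 133. ]
petri [551.1  -8.4  15.7 549.6  -8.6  31.1 264. ]
pink [587.  109.4  21.3 585.9 109.1  34.2 347. ]
shut [ 533.4 -166.1   94.4  532.6 -167.6   34.8  327. ]
shut [ 527.7 -248.6   94.3  529.5 -241.    43.   302. ]
open [ 524.5 -326.4   89.3  525.8 -319.7   40.1  117. ]
rack ((526.7444458007812, -253.17959594726562), (254.07073974609375, 86.87728881835938), 86.15674591064453) 589
tray ((527.261474609375, 258.6480407714844), (218.73114013671875, 157.0478515625), 6.378330707550049) 888
150 15 [508.7 158.1  91.8] 497.05592266959593 515.3075021237015 97.00313344647581
160 34 [506.8 164.9  89.9] 494.36072221185134 515.1493946956657 95.66243291516541
170 41 [506.4 174.9  86.3] 490.2423047973397 516.1948070586091 92.93508031921077
180 43 [504.5 185.   80.8] 489.31223312052344 513.259393332339 88.33317877008183
190 41 [502.9 194.8  76.5] 487.50233584819114 512.5714294484968 83.54960868261303
200 37 [502.  204.6  73.3] 489.1659698760927 510.7334723549586 79.42407742396
[... 1021 characters left out ...]
6 154.6  87.2] 490.0212166387645 514.0756829858985 93.86624489590342
160 27 [501.6 164.5  89.8] 489.9168270143728 513.5687739954045 95.03744361211892
170 33 [501.3 174.9  86.1] 489.82965138920554 513.6550061005647 91.52494179579979
180 29 [499.  185.2  79.4] 486.7911053227083 513.9834553596651 84.75253139114419
190 29 [498.5 195.3  75.3] 486.6033388141158 510.763131495375 78.6825741294083
200 27 [498.5 205.3  71.2] 486.56648682780934 510.7673882123759 75.51203579374572
210 23 [497.4 215.2  67.1] 486.4299822473701 507.6655610754009 71.14842535920567
220 16 [494.8 223.9  65.1] 486.3612576845958 504.5188580299815 68.30042817484289
foot [458.6 231.   12.5] [528.  274.4  74.3] [494.4 260.1  61.5]
```

```bash
cat > go.py <<'E'
from h import *
from scipy.spatial.transform import Rotation as Ro
def go(x,y,z,jaw=None):
    s=readout.sense(); q=s['ee_rot']; R=Ro.from_quat([q[1],q[2],q[3],q[0]]).as_matrix()
    p=s['eef_pos']; d=R.T@(np.array([x,y,z])-p)/10
    a=np.degrees(np.arctan2(R[1,1],R[0,1])); tw=0
    if jaw is not None: tw=-((jaw-a+90)%180-90)
    print('t',round(s['time_s'],2),'pos',np.round(p,1),'jawang',round(a,1),'tilt',np.round(R[:,2],3),'F',np.round(s['force'],1),'w',round(s['grip_width'],3),'q',np.round(s['joints'],2))
    print('SHIFT cm',np.round(d,2),'twist',round(tw,1),'rows',np.ceil(np.linalg.norm(d)/5))
E
python3 -c "
from go import *
go(502.5,165,200,6.4)"
```

```text
t 1.3 pos [123.7 510.2 231.3] jawang 76.4 tilt [ 0.  0. -1.] F [-0.3 -0.4 -0.2] w 1.001 q [ 1.11  0.31  1.5   0.    1.33 -0.22]
SHIFT cm [-44.95 -24.63   3.13] twist 70.0 rows 11.0
```

Request:
{"name": "step_arm", "arguments": {"plan": "-4.5 -2.5 0 7 60; -9 -5 0 14 60; -13.5 -7.4 0 21 60; -18 -9.9 0.5 28 60; -22.5 -12.3 1 35 60; -27 -14.8 1.5 42 60; -31.5 -17.3 2 49 60; -36 -19.7 2.5 56 60; -40.5 -22.2 3 63 60; -44.95 -24.6 3.1 70 60"}}

```text
time_s: 2.3
eef_pos: [493.5, 172.8, 200.5]
ee_rot: [-0.0, 0.669, 0.744, -0.0]
force: [0.2, 1.2, -0.4]
grip_width: 0.6
```

```bash
python3 -c "
from go import *
go(502.5,165,57,6.4)"
```

```text
t 2.3 pos [493.5 172.8 200.5] jawang 6.1 tilt [-0.  0. -1.] F [ 0.2  1.2 -0.4] w 0.6 q [0.11 0.33 1.55 0.   1.26 0.01]
SHIFT cm [-0.87  0.82 14.35] twist -0.3 rows 3.0
```

Request:
{"name": "step_arm", "arguments": {"plan": "0 0 4 0 60; 0 0 8 0 60; 0 0 8 0 60; 0 0 8 0 60"}}

```text
time_s: 2.7
eef_pos: [492.6, 174.7, 121.8]
ee_rot: [0.0, 0.667, 0.745, 0.0]
force: [0.3, 0.1, 1.8]
grip_width: 0.602
```

```bash
python3 -c "
from go import *
go(502.5,165,57,6.4)
for n in('scene','top'):
    im,d=cams.capture(n); u,v=map(int,proj(n,(500,180,70))); save(im[v-50:v+50,u-65:u+65],n+'1.png',5.5)
"
```

```text
t 2.7 pos [492.6 174.7 121.8] jawang 6.4 tilt [ 0.  0. -1.] F [0.3 0.1 1.8] w 0.602 q [ 0.12  0.42  1.65 -0.    1.07  0.  ]
SHIFT cm [-1.07  0.87  6.48] twist -0.0 rows 2.0
```

View pics/scene1.png

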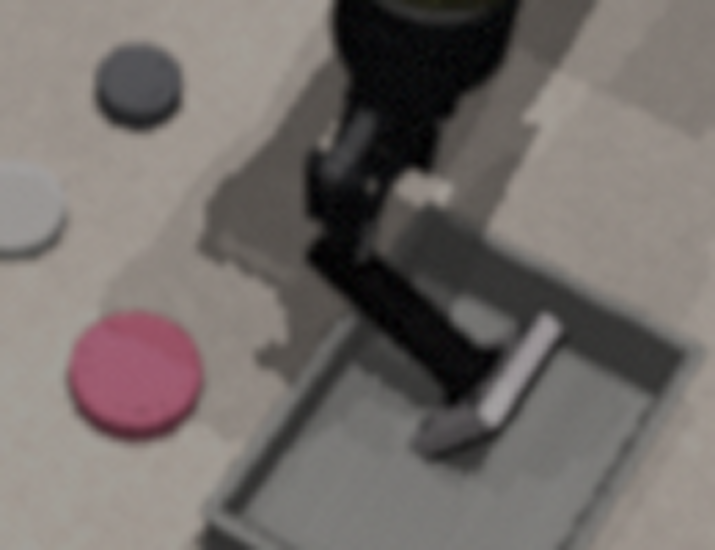

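Request:
{"name": "step_arm", "arguments": {"plan": "-1.07 0.87 0 0 60; -1.07 0.87 0 0 60; -1.07 0.87 3 0 60; -1.07 0.87 6.4 0 60; -1.07 0.87 6.4 0 60; -1.07 0.87 6.4 0 60"}}

```text
time_s: 3.4
eef_pos: [502.6, 164.8, 57.7]
ee_rot: [0.0, 0.667, 0.745, 0.0]
force: [0.4, -0.3, 1.4]
grip_width: 0.603
```

```bash
python3 -c "
from go import *
go(502.5,165,57,6.4)
"
```

```text
t 3.4 pos [502.6 164.8  57.7] jawang 6.4 tilt [ 0.  0. -1.] F [ 0.4 -0.3  1.4] w 0.603 q [ 0.1   0.52  1.68 -0.    0.93 -0.02]
SHIFT cm [ 0.02 -0.01  0.07] twist -0.0 rows 1.0
```

Request:
{"name": "step_arm", "arguments": {"plan": "0 0 0 0 15; 0 0 0 0 15; 0 0 0 0 15; 0 0 0 0 15; 0 0 0 0 15; 0 0 0 0 15", "grip_force": 25}}

```text
time_s: 4.0
eef_pos: [503.0, 164.8, 58.1]
ee_rot: [0.001, 0.667, 0.745, 0.001]
force: [-0.0, -1.9, 6.0]
grip_width: 0.32
```

Request:
{"name": "step_arm", "arguments": {"plan": "0.4 0 -1.2 0 15; 0.8 0 -2.4 0 15; 1.5 0 -3.8 0 15; 2.2 0 -5.2 0 15; 3 0 -6.6 0 15; 4 0 -8 0 15; 5 0 -9.5 0 15; 6 0 -11 0 15; 6 0 -12.5 0 15; 6 0 -13 0 15"}}

```text
time_s: 5.0
eef_pos: [495.7, 225.2, 188.9]
ee_rot: [0.001, 0.666, 0.746, 0.001]
force: [0.4, 0.6, -3.5]
grip_width: 0.327
```

```bash
python3 -c "
from go import *
go(430,95,190,6.4)
for n in('scene',):
    im,d=cams.capture(n); u,v=map(int,proj(n,(500,230,130))); save(im[v-60:v+60,u-75:u+75],n+'2.png',5)
"
```

```text
t 5.0 pos [495.7 225.2 188.9] jawang 6.4 tilt [ 0.003  0.001 -1.   ] F [ 0.4  0.6 -3.5] w 0.327 q [ 0.21  0.39  1.5  -0.    1.25  0.1 ]
SHIFT cm [-12.2   -7.98  -0.13] twist 0.0 rows 3.0
```

View pics/scene2.png

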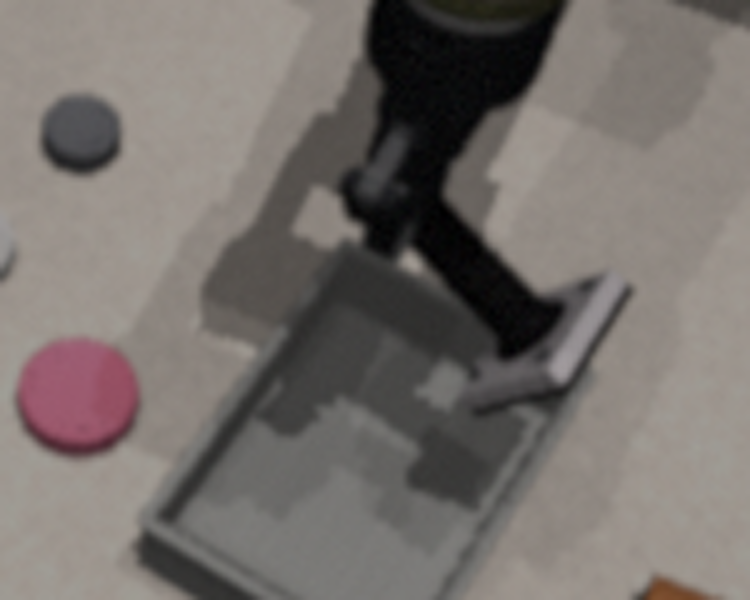

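Request:
{"name": "step_arm", "arguments": {"plan": "0 0 0 0 15; 0 0 0 0 15; 0 0 -3 0 15; 0 0 -3 0 15; 0 0 0 0 15; 0 0 0 0 15", "grip_force": 20}}

```text
time_s: 5.65
eef_pos: [493.5, 223.9, 182.5]
ee_rot: [-0.002, 0.667, 0.745, -0.003]
force: [0.4, -0.2, -4.0]
grip_width: 0.319
```

```bash
cat > ax.py <<'E'
from go import *
def press_axis():
    # foot pts (bright grey) & handle pts near the gripper, both cams; prints foot bounds
    p=readout.sense()['eef_pos']
    for n in('scene','top'):
        im,d=cams.capture(n); W=cloud(n,d); g=im.mean(-1)
        m=(np.linalg.norm(W[...,:2]-p[:2],axis=-1)<170)&(W[...,2]>p[2]-110)&(W[...,2]>62)&(W[...,2]<p[2]+15)
        b=m&(g>75)
        print(n,'foot',b.sum(),W[b].min(0) if b.any() else '',W[b].max(0) if b.any() else '',W[b].mean(0) if b.any() else '')
E
python3 -c "
from ax import *
np.set_printoptions(precision=1,suppress=True)
press_axis(); go(430,95,190,6.4)"
```

```text
scene foot 338 [448.  237.9 112.4] [522.2 323.5 189.3] [491.1 302.2 153.4]
top foot 0   
t 5.75 pos [495.1 224.3 186.1] jawang 6.4 tilt [-0. -0. -1.] F [ 0.5  0.2 -2.6] w 0.316 q [0.2 0.4 1.5 0.  1.2 0.1]
SHIFT cm [-12.1  -7.9  -0.4] twist -0.0 rows 3.0
```

Request:
{"name": "step_arm", "arguments": {"plan": "-3 -3.2 0 0 15; -6 -6.4 0 0 15; -9 -9.6 0 0 15; -12 -12.8 0 0 15; -13.9 -14.6 2 0 15; -13.9 -14.6 5 0 15; -13.9 -14.6 8 0 15; -13.9 -14.6 8.6 0 15; -13.9 -14.6 8.6 0 15"}}

```text
time_s: 6.65
eef_pos: [366.1, 70.2, 101.2]
ee_rot: [-0.0, 0.667, 0.745, -0.0]
force: [-0.2, 0.0, -2.8]
grip_width: 0.322
```

Request:
{"name": "step_arm", "arguments": {"plan": "0 0 0 0 31.5; 0 0 0 0 31.5; 0 0 0 0 31.5; 0 0 0 0 31.5"}}

```text
time_s: 7.05
eef_pos: [366.1, 70.2, 101.3]
ee_rot: [0.0, 0.667, 0.745, 0.0]
force: [-0.1, -0.4, -3.2]
grip_width: 0.317
```

```bash
sed -i 's/>62)/>8)/' ax.py; python3 -c "
from ax import *
np.set_printoptions(precision=1,suppress=True)
go(365,70,95,6.4);press_axis(); "
```

```text
t 7.05 pos [366.1  70.2 101.3] jawang 6.4 tilt [ 0. -0. -1.] F [-0.1 -0.4 -3.2] w 0.317 q [-0.1  0.1  2.1  0.   0.9 -0.2]
SHIFT cm [-0.  -0.1  0.6] twist -0.0 rows 1.0
scene foot 471 [323.  -33.7   8. ] [495.5 229.7  86.4] [409.1 117.8  52.4]
top foot 257 [365.7 -33.9   9.4] [496.3 226.6  85.3] [438.9  99.1  39.9]
```

Request:
{"name": "step_arm", "arguments": {"plan": "0 0 0 0 32; 0 0 0 0 32; 0 0 0 0 32.5; 0 0 0 0 32.5; 0 0 0 0 32.5"}}

```text
time_s: 7.65
eef_pos: [365.8, 70.1, 100.8]
ee_rot: [-0.0, 0.667, 0.745, -0.0]
force: [0.2, -0.6, -3.4]
grip_width: 0.325
```

```bash
cat > ax.py <<'E'
from go import *
np.set_printoptions(precision=3,suppress=True)
def st(n='scene'):
    s=readout.sense(); p=s['eef_pos']; print('mom',s['wrist_torque'],'F',s['force'],'w',s['grip_width'],'p',p)
    im,d=cams.capture(n); W=cloud(n,d); g=im.mean(-1)
    m=(abs(W[...,0]-p[0]+5)<55)&(W[...,1]>p[1]-45)&(W[...,1]<p[1]+130)&(W[...,2]>8)&(W[...,2]<p[2]+15)&(g>65)
    print('foot',m.sum(),W[m].min(0),W[m].max(0),W[m].mean(0))
E
python3 -c "
from ax import *
st()"
```

```text
mom [-0.199 -0.035 -0.066] F [ 0.178 -0.583 -3.433] w 0.3249502500970077 p [365.79   70.102 100.757]
foot 231 [331.987  25.155  11.613] [405.415  88.1    34.297] [379.895  58.59   24.446]
```

```bash
python3 -c "
from ax import *
im,d=cams.capture('scene'); u,v=map(int,proj('scene',(370,70,60))); save(im[v-50:v+50,u-65:u+65],'s3.png',5.5)"
```

```text
(no output)
```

View pics/s3.png

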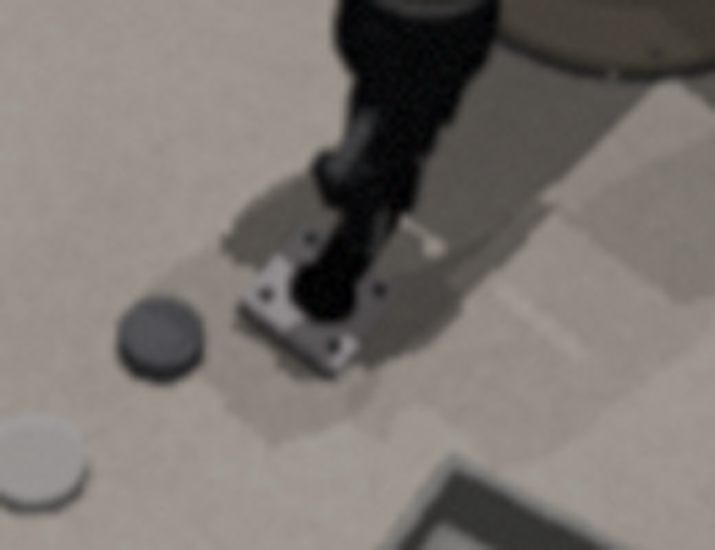

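Request:
{"name": "step_arm", "arguments": {"plan": "0 0 0.3 0 32.5; 0 0 0.6 0 32.5; 0 0 0.9 0 32.5; 0 0 0.9 0 32.5"}}

```text
time_s: 8.15
eef_pos: [366.4, 69.9, 92.1]
ee_rot: [0.001, 0.667, 0.745, 0.0]
force: [-0.5, -1.4, 3.5]
grip_width: 0.328
```

```bash
python3 -c "
from ax import *
st();st('top')"
```

```text
mom [-0.211  0.102 -0.002] F [-0.475 -1.423  3.472] w 0.3284857225735179 p [366.417  69.926  92.096]
foot 219 [331.77   24.956   9.43 ] [407.136  86.978  97.028] [379.935  58.841  20.916]
mom [-0.245  0.041 -0.027] F [ 0.405 -1.917  3.588] w 0.3260441125641227 p [366.372  69.948  92.092]
foot 78 [378.266  25.111  10.317] [405.972  59.682  31.608] [394.821  38.271  22.271]
```

Request:
{"name": "step_arm", "arguments": {"plan": "0 0 0.15 0 32.5; 0 0 0.3 0 32.5; 0 0 0.3 0 32.5; 0 0 0.3 0 32.5"}}

```text
time_s: 8.65
eef_pos: [366.4, 70.0, 89.2]
ee_rot: [0.001, 0.667, 0.745, 0.0]
force: [-1.1, -1.6, 6.3]
grip_width: 0.324
```

```bash
python3 -c "
from ax import *
st()
im,d=cams.capture('scene');W=cloud('scene',d)
m=(abs(W[...,0]-375)<50)&(abs(W[...,1]-60)<45)&(W[...,2]>11)&(W[...,2]<26)
A=np.c_[W[m][:,:2],np.ones(m.sum())]
c=np.linalg.lstsq(A,W[m][:,2],rcond=None)[0];print(c,m.sum())"
```

```text
mom [-0.34   0.147  0.018] F [-1.071 -1.58   6.292] w 0.323666015888438 p [366.418  69.969  89.247]
foot 217 [332.871  25.126   8.834] [406.79   86.381  30.842] [380.612  59.346  20.107]
[-0.019 -0.113 33.503] 267
```

Request:
{"name": "step_arm", "arguments": {"plan": "-0.3 0 0 0 32.5; -0.6 0 0 0 32.5; -0.9 0 0 0 32.5; -0.9 0 0 0 32.5; -0.9 0 0 0 33.5; -0.9 0 0 0 36; -0.9 0 0 0 50; -0.9 0 0 0 60; -0.9 0 0 0 60"}}

```text
time_s: 9.65
eef_pos: [366.9, 61.2, 88.8]
ee_rot: [0.0, 0.667, 0.745, 0.0]
force: [0.8, 0.1, -0.1]
grip_width: 0.601
```

```bash
python3 -c "
from ax import *
st()
for n in('scene','top'):
  im,d=cams.capture(n);W=cloud(n,d)
  m=(abs(W[...,0]-375)<50)&(abs(W[...,1]-60)<45)&(W[...,2]>11)&(W[...,2]<26)
  A=np.c_[W[m][:,:2],np.ones(m.sum())]
  c=np.linalg.lstsq(A,W[m][:,2],rcond=None)[0];print(c,m.sum(),cv2.minAreaRect(W[m][:,:2].astype(np.float32)))
go(366,61,200,6.4)"
```

```text
mom [0.008 0.068 0.028] F [ 0.782  0.105 -0.102] w 0.6007460540004509 p [366.854  61.25   88.812]
foot 218 [333.431  16.303   8.178] [405.884  82.792  22.949] [380.702  52.687  15.999]
[-0.014 -0.011 22.97 ] 295 ((368.57928466796875, 45.994136810302734), (69.96268463134766, 68.39230346679688), 5.679494380950928)
[-0.036  0.001 29.304] 93 ((391.3965148925781, 48.701446533203125), (27.960811614990234, 66.14066314697266), 0.6381977200508118)
t 9.8 pos [366.8  61.2  88.8] jawang 6.4 tilt [ 0. -0. -1.] F [-0.4  0.3  0.5] w 0.602 q [-0.15  0.18  2.1  -0.    0.86 -0.26]
SHIFT cm [ -0.01  -0.09 -11.12] twist -0.0 rows 3.0
```

Request:
{"name": "step_arm", "arguments": {"plan": "0 0 -3 0 60; 0 0 -6 0 60; 0 0 -9 2 60; 0 0 -10 5 80; 0 0 -10 10.3 100; 0 0 -10 10.3 100; 0 0 -10 10.3 100"}}

```text
time_s: 10.5
eef_pos: [366.7, 61.2, 188.6]
ee_rot: [-0.0, 0.73, 0.683, -0.0]
force: [-0.3, 0.8, -0.8]
grip_width: 0.999
```

```bash
python3 -c "
from ax import *
go(668.8,2.7,60,-3.9)"
```

```text
t 10.5 pos [366.7  61.2 188.6] jawang -3.8 tilt [-0.001  0.    -1.   ] F [-0.3  0.8 -0.8] w 0.999 q [-0.15  0.01  1.97 -0.    1.16 -0.09]
SHIFT cm [-3.84 30.54 12.84] twist 0.1 rows 7.0
```

Request:
{"name": "step_arm", "arguments": {"plan": "-0.5 4.4 0 0 100; -1 8.8 0 0 100; -1.6 13.1 0 0 100; -2.2 17.5 0 0 100; -2.8 22 1 0 100; -3.4 26.5 3 0 100; -3.84 30.5 6 0 100; -3.84 30.5 9 0 100; -3.84 30.5 12.8 0 100; -3.84 30.5 12.8 0 100"}}

```text
time_s: 11.5
eef_pos: [665.4, 2.5, 54.6]
ee_rot: [-0.004, 0.73, 0.683, -0.003]
force: [-0.4, -0.8, -0.4]
grip_width: 1.001
```

```bash
python3 -c "
from ax import *
np.set_printoptions(precision=1,suppress=True)
from fit import circ
go(668.8,2.7,0,-3.9)
for n in('scene','top'):
  im,d=cams.capture(n);W=cloud(n,d)
  m=(abs(W[...,0]-370)<55)&(abs(W[...,1]-50)<55)&(W[...,2]>10)&(W[...,2]<24)
  A=np.c_[W[m][:,:2],np.ones(m.sum())]
  c=np.linalg.lstsq(A,W[m][:,2],rcond=None)[0];print(n,c,m.sum(),cv2.minAreaRect(W[m][:,:2].astype(np.float32)))
  print('handle top',circ(W,(370,50),50,112,130))
  print('lid',circ(W,(669,3),40,18,26))
  save(im,n+'4.png',1.5)
  for r in spotter.regions_of(n,'jar_mouth')[:2]:
    w=W[r['pixels']]; print(r['conf'],np.array(r['extent']),np.nanmin(w,0),np.nanmax(w,0))
"
```

```text
t 11.5 pos [665.4   2.5  54.6] jawang -3.8 tilt [-0.  0. -1.] F [-0.4 -0.8 -0.4] w 1.001 q [-0.2  0.8  1.2  0.   1.2 -0.1]
SHIFT cm [0.  0.4 5.5] twist 0.1 rows 2.0
scene [-0.  -0.  20.4] 307 ((377.7627868652344, 36.055152893066406), (79.43577575683594, 92.42483520507812), 10.866753578186035)
handle top [371.6  47.2 118.8 370.4  46.7  13.7  66. ]
lid [668.8   3.6  21.  669.4   3.   33.5 365. ]
0.66 [183.1 104.8  19.1  24.5] [ 460.3 -445.4   -2.1] [696.2 -62.3 333.8]
0.66 [254.9 174.5  17.1  16.2] [521.  -31.6  -0. ] [599.4  20.5 115.7]
top [0. 0. 0.] 0 ((0.0, 0.0), (0.0, 0.0), 0.0)
handle top None
lid None
0.64 [388.4 218.2  25.1  18.9] [ 491.5 -367.1    5.4] [ 552.3 -302.7   94. ]
0.36 [352.4 217.2  81.4  35. ] [ 479.4 -378.2   -1.3] [ 577.7 -124.6   93.7]
```

Request:
{"name": "step_arm", "arguments": {"plan": "0 0.35 2 0 100; 0 0.35 4 0 100; 0 0.35 5.0 0 100; 0 0.35 5.7 0 100; 0 0.35 5.7 0 100; 0 0.35 5.7 0 100"}}

```text
time_s: 12.3
eef_pos: [672.5, 1.7, 5.0]
ee_rot: [0.001, 0.731, 0.683, 0.001]
force: [-1.3, 1.3, -0.4]
grip_width: 1.003
```

```bash
python3 -c "
from ax import *
go(668.9,3.1,-3,-3.9)"
```

```text
t 12.3 pos [672.5   1.7   5. ] jawang -3.9 tilt [ 0.002 -0.    -1.   ] F [-1.3  1.3 -0.4] w 1.003 q [-0.17  0.86  1.21  0.    1.06 -0.1 ]
SHIFT cm [ 0.11 -0.37  0.8 ] twist -0.0 rows 1.0
```

Request:
{"name": "step_arm", "arguments": {"plan": "0.11 -0.37 0 0 100; 0.11 -0.37 0.6 0 100; 0.11 -0.37 0.6 0 100; 0.11 -0.37 0.6 0 75; 0.11 -0.37 0.6 0 70; 0.11 -0.37 0.6 0 60; 0.11 -0.37 0.6 0 60; 0.11 -0.37 0.6 0 60; 0.11 -0.37 0.6 0 60; 0.11 -0.37 0.6 0 60", "grip_force": 30}}

```text
time_s: 13.3
eef_pos: [668.6, 3.1, -1.7]
ee_rot: [0.0, 0.731, 0.683, 0.0]
force: [-0.5, 0.8, 5.3]
grip_width: 0.781
```

```bash
python3 -c "
from ax import *
go(668.9,3.1,-3,-3.9)"
```

```text
t 13.3 pos [668.6   3.1  -1.7] jawang -3.9 tilt [ 0.001 -0.    -1.   ] F [-0.5  0.8  5.3] w 0.781 q [-0.17  0.86  1.23 -0.    1.05 -0.1 ]
SHIFT cm [0.   0.03 0.13] twist -0.0 rows 1.0
```

Request:
{"name": "step_arm", "arguments": {"plan": "0 0 -1 0 60; 0 0 -4 0 60; 0 0 -8 0 60; 0 0 -12 0 60; 0 0 -16 0 60; 0 0 -16 0 60"}}

```text
time_s: 13.9
eef_pos: [670.6, 2.8, 164.7]
ee_rot: [0.004, 0.731, 0.682, 0.003]
force: [-0.1, 0.3, -0.7]
grip_width: 0.78
```

```bash
python3 -c "
from ax import *
from fit import circ
np.set_printoptions(precision=1,suppress=True)
go(521.5,-335,155,-3.9)
tiles=[]
for n in('scene','top'):
  im,d=cams.capture(n);W=cloud(n,d)
  for z0 in(70,80,86): print(n,z0,circ(W,(521.5,-335),40,z0,98))
  # jar outer wall below rim and rack, model overlays
  u,v=map(int,proj(n,(522,-335,70))); k=8
  t=cv2.resize(im[v-25:v+25,u-25:u+25][...,::-1],None,fx=k,fy=k,interpolation=cv2.INTER_CUBIC)
  o=t.copy()
  for r,z,col in((22,92,(0,0,255)),(32,70,(0,255,0))):
    pts=np.array([proj(n,(521.5+r*np.cos(a),-335+r*np.sin(a),z)) for a in np.linspace(0,2*np.pi,60)])
    cv2.polylines(o,[((pts-[u-25,v-25]+.5)*k-.5).round().astype(int)],True,col,1)
  tiles.append(np.vstack([t,o]) if 0 else np.hstack([t,o]))
cv2.imwrite('pics/jar.png',cv2.resize(np.vstack(tiles),None,fx=.75,fy=.75))
"
```

```text
t 13.9 pos [670.6   2.8 164.7] jawang -3.9 tilt [ 0. -0. -1.] F [-0.1  0.3 -0.7] w 0.78 q [-0.2  0.7  1.1  0.   1.4 -0.1]
SHIFT cm [-34.7 -12.6   0.9] twist -0.0 rows 8.0
scene 70 [ 533.8 -328.5   81.7  523.2 -331.6   28.8  134. ]
scene 80 [ 534.7 -330.7   87.2  523.  -333.7   26.7   80. ]
scene 86 [ 535.  -331.2   89.4  524.4 -334.7   24.9   50. ]
top 70 [ 520.8 -332.3   84.6  520.2 -333.8   30.   164. ]
top 80 [ 520.7 -331.9   86.4  521.6 -335.5   28.1  141. ]
top 86 [ 522.5 -332.8   89.2  522.2 -334.7   26.3   75. ]
```

View pics/jar.png

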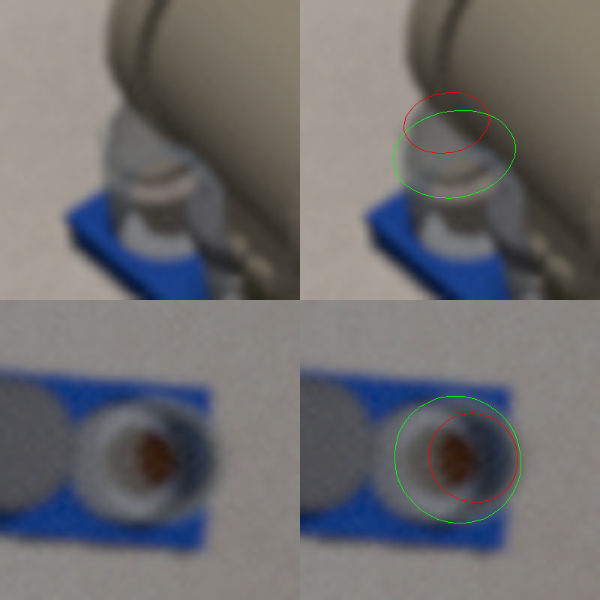

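```bash
python3 -c "
from ax import *
from fit import circ
from scipy.optimize import minimize
np.set_printoptions(precision=1,suppress=True)
for n in('scene','top'):
  z=np.load(f'/tmp/{n}0.npz'); W=cloud(n,z['d'])
  for c in((533.4,-167.8),(527.5,-251)): print(n,circ(W,c,40,91,100))
  # rack top only, robust: percentiles along rack axes
  p=W.reshape(-1,3); p=p[np.isfinite(p[:,0])]; p=p[(abs(p[:,0]-527)<70)&(abs(p[:,1]+252)<150)&(p[:,2]>24)&(p[:,2]<29)]
  r=cv2.minAreaRect(p[:,:2].astype(np.float32)); print(r)
  # open jar rim silhouette: highest ring
  q=W.reshape(-1,3); q=q[np.isfinite(q[:,0])]; q=q[(np.hypot(q[:,0]-521.5,q[:,1]+335)<36)&(q[:,2]>66)]
  print(np.c_[q[:,:2].min(0),q[:,:2].max(0)].ravel(), len(q))
  # neck-cone fit: radius 22 at 92 to 28.5 at 82, outliers robust
  qq=q[(q[:,2]>80)]
  f=lambda c: np.minimum(abs(np.hypot(qq[:,0]-c[0],qq[:,1]-c[1])-(22+(92.5-qq[:,2])*.65)),6).sum()
  b=min((f((x,y)),x,y) for x in np.arange(514,530,.5) for y in np.arange(-344,-324,.5)); print('cone',b,len(qq))
"
```

```text
scene [ 532.9 -166.4   94.6  532.6 -167.6   34.8  309. ]
scene [ 527.1 -249.7   94.4  526.  -250.8   34.8  285. ]
((526.8402099609375, -252.01084899902344), (251.67117309570312, 86.62287139892578), 86.25603485107422)
[ 489.8  551.6 -361.6 -305.3] 251
cone (np.float64(300.1212185858886), np.float64(521.0), np.float64(-334.5)) 137
top [ 533.8 -168.6   93.5  533.4 -167.9   34.   334. ]
top [ 527.8 -251.3   93.5  526.5 -251.7   34.   344. ]
((527.6527709960938, -251.48660278320312), (249.1542205810547, 85.93138122558594), 86.02290344238281)
[ 491.5  552.3 -360.9 -302.3] 209
cone (np.float64(227.47733370409136), np.float64(522.0), np.float64(-336.0)) 140
```

Request:
{"name": "step_arm", "arguments": {"plan": "-4 -1.4 0 0 60; -8 -2.8 0 0 60; -12 -4.3 0 0 60; -16 -5.7 0 0 60; -20 -7.1 0 0 60; -24 -8.6 0 0 60; -28 -10 0 0 60; -32 -11.5 0 0 60; -34.6 -12.5 0 0 60; -34.6 -12.5 0.9 0 60"}}

```text
time_s: 15.0
eef_pos: [518.2, -336.6, 147.9]
ee_rot: [-0.0, 0.732, 0.681, -0.0]
force: [0.5, 1.1, -1.1]
grip_width: 0.777
```

Request:
{"name": "step_arm", "arguments": {"plan": "0 0 0 0 60; 0 0 0 0 60; 0 0 0 0 60"}}

```text
time_s: 15.3
eef_pos: [520.5, -332.4, 148.7]
ee_rot: [-0.0, 0.73, 0.683, 0.0]
force: [-0.6, -0.1, -0.7]
grip_width: 0.778
```

```bash
python3 -c "
from ax import *
from fit import circ
np.set_printoptions(precision=1,suppress=True)
go(521.3,-334.5,100,-3.9)
for n in('scene','top'):
  im,d=cams.capture(n);W=cloud(n,d)
  p=readout.sense()['eef_pos']; print(n,circ(W,p[:2],42,p[2]+16,p[2]+28))
  u,v=map(int,proj(n,(p[0],p[1],p[2]-10))); save(im[v-35:v+35,u-40:u+40],n+'5.png',7)
"; python3 -c "
import cv2,numpy as np
cv2.imwrite('pics/both5.png',cv2.resize(np.vstack([cv2.imread('pics/scene5.png'),cv2.imread('pics/top5.png')]),None,fx=.6,fy=.6))"
```

```text
t 15.3 pos [ 520.5 -332.4  148.7] jawang -3.8 tilt [-0.  0. -1.] F [-0.6 -0.1 -0.7] w 0.778 q [-0.8  0.6  1.3  0.   1.2 -0.7]
SHIFT cm [-0.2  0.1  4.9] twist 0.1 rows 1.0
scene [ 519.  -327.9  170.5  521.  -326.5   39.4  303. ]
top [ 533.4 -315.9  169.7  532.6 -315.    30.3  150. ]
```

View pics/both5.png

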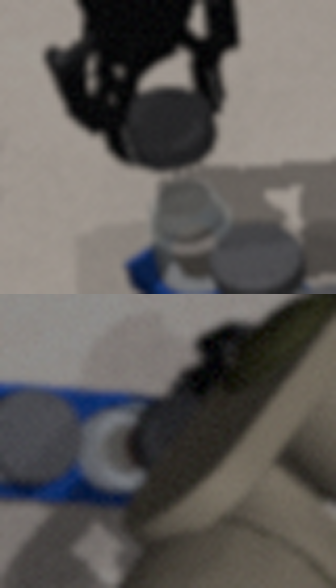

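Request:
{"name": "step_arm", "arguments": {"plan": "-0.2 0.08 2 0 60; -0.2 0.08 4 0 60; -0.2 0.08 5.5 0 60; -0.2 0.08 6.2 0 60; -0.2 0.08 6.2 0 60; -0.2 0.08 6.2 0 60"}}

```text
time_s: 16.0
eef_pos: [521.0, -335.7, 87.7]
ee_rot: [0.001, 0.731, 0.683, 0.0]
force: [0.3, -0.7, -0.8]
grip_width: 0.78
```

```bash
python3 -c "
from ax import *
go(521.3,-334.5,82,-3.9)"
```

```text
t 16.0 pos [ 521.  -335.7   87.7] jawang -3.9 tilt [ 0.001 -0.001 -1.   ] F [ 0.3 -0.7 -0.8] w 0.78 q [-0.76  0.65  1.36  0.    1.12 -0.69]
SHIFT cm [0.12 0.02 0.57] twist -0.0 rows 1.0
```

Request:
{"name": "step_arm", "arguments": {"plan": "0.12 0.02 0 0 60; 0.12 0.02 0.2 0 60; 0.12 0.02 0.4 0 60; 0.12 0.02 0.4 0 60; 0.12 0.02 0.4 0 60"}}

```text
time_s: 16.5
eef_pos: [520.9, -334.4, 82.8]
ee_rot: [-0.0, 0.731, 0.682, -0.0]
force: [0.3, 0.3, -1.3]
grip_width: 0.782
```

```bash
python3 -c "
from ax import *
go(521.3,-334.5,82,-3.9)"
```

```text
t 16.5 pos [ 520.9 -334.4   82.8] jawang -3.9 tilt [-0.  0. -1.] F [ 0.3  0.3 -1.3] w 0.782 q [-0.76  0.66  1.37 -0.    1.11 -0.69]
SHIFT cm [-0.01  0.04  0.08] twist -0.0 rows 1.0
```

Request:
{"name": "step_arm", "arguments": {"plan": "0 0.03 0.1 0 60; 0 0.03 0.1 0 60"}}

```text
time_s: 16.7
eef_pos: [521.2, -334.5, 81.9]
ee_rot: [0.0, 0.731, 0.682, -0.0]
force: [-0.3, -0.3, 0.6]
grip_width: 0.779
```

Request:
{"name": "step_arm", "arguments": {"plan": "0 0 0.1 0 60; 0 0 0.1 0 60"}}

```text
time_s: 16.9
eef_pos: [521.2, -334.6, 81.0]
ee_rot: [0.0, 0.731, 0.682, -0.0]
force: [-1.6, -0.4, 2.5]
grip_width: 0.78
```

Request:
{"name": "step_arm", "arguments": {"plan": "0 0 0 0 80; 0 0 0 0 85; 0 0 0 0 100; 0 0 0 0 100; 0 0 0 0 100; 0 0 -3 0 100; 0 0 -6 0 100; 0 0 -9 0 100; 0 0 -9 0 100"}}

```text
time_s: 17.8
eef_pos: [522.5, -335.5, 175.2]
ee_rot: [0.004, 0.731, 0.682, 0.0]
force: [-0.5, -0.5, 1.1]
grip_width: 0.997
```

```bash
python3 -c "
from ax import *
go(370.8,46.9,190,6.4)"
```

```text
t 17.8 pos [ 522.5 -335.5  175.2] jawang -3.9 tilt [ 0.006 -0.005 -1.   ] F [-0.5 -0.5  1.1] w 0.997 q [-0.76  0.56  1.27  0.    1.3  -0.69]
SHIFT cm [ 37.1  -17.74  -1.76] twist -10.3 rows 9.0
```

Request:
{"name": "step_arm", "arguments": {"plan": "4 -1.9 -0.5 0 80; 8 -3.8 -1 -1 60; 12 -5.7 -1.5 -2 60; 16 -7.7 -1.7 -3 60; 20 -9.6 -1.7 -4 60; 24 -11.5 -1.7 -6 60; 28 -13.4 -1.7 -8 60; 32 -15.3 -1.7 -10.3 60; 36 -17.2 -1.7 -10.3 60; 37.1 -17.7 -1.7 -10.3 60"}}

```text
time_s: 18.8
eef_pos: [368.1, 50.5, 187.3]
ee_rot: [-0.001, 0.666, 0.746, -0.0]
force: [0.6, -1.1, 0.3]
grip_width: 0.6
```

Request:
{"name": "step_arm", "arguments": {"plan": "0 0 0 0 60; 0 0 0 0 60"}}

```text
time_s: 19.0
eef_pos: [370.5, 47.2, 187.6]
ee_rot: [0.0, 0.667, 0.745, -0.0]
force: [0.7, -1.0, -0.9]
grip_width: 0.597
```

```bash
python3 -c "
from ax import *
from fit import circ
np.set_printoptions(precision=3,suppress=True)
for n in('scene','top'):
  im,d=cams.capture(n);W=cloud(n,d)
  print(n,'lid',circ(W,(521,-334.5),40,97,112),'shut',circ(W,(526.8,-251),38,90,100))
  q=W.reshape(-1,3); q=q[np.isfinite(q[:,0])]; q=q[(np.hypot(q[:,0]-521,q[:,1]+334.5)<36)&(q[:,2]>99)]
  if len(q)>20: print('plane',np.linalg.lstsq(np.c_[q[:,:2]-[521,-334.5],np.ones(len(q))],q[:,2],rcond=None)[0],len(q))
go(370.8,46.9,65,6.4)"
```

```text
scene lid [ 522.562 -332.476  103.052  522.231 -333.92    34.615  292.   ] shut [ 527.113 -249.681   94.324  527.41  -250.77    34.268  293.   ]
plane [ -0.018  -0.015 103.278] 282
top lid [ 521.815 -334.509  101.874  521.88  -335.171   34.491  416.   ] shut [ 527.171 -251.174   93.201  527.076 -251.322   33.626  375.   ]
plane [ -0.02   -0.009 102.166] 386
t 19.1 pos [370.6  46.8 187.6] jawang 6.3 tilt [-0. -0. -1.] F [ 0.5  0.6 -0.7] w 0.604 q [-0.19  0.02  1.97 -0.    1.15 -0.3 ]
SHIFT cm [ 0.01  0.03 12.26] twist -0.1 rows 3.0
```

Request:
{"name": "step_arm", "arguments": {"plan": "0 0.02 4 0 60; 0 0.02 8 0 60; 0 0.02 11 0 60; 0 0.02 12.6 0 60; 0 0.02 12.6 0 60; 0 0.02 12.6 0 40; 0 0.02 12.6 0 20; 0 0.02 12.6 0 15; 0 0.02 12.6 0 15; 0 0.02 12.6 0 15", "grip_force": 80}}

```text
time_s: 20.1
eef_pos: [370.6, 47.7, 62.3]
ee_rot: [0.001, 0.667, 0.745, 0.0]
force: [-1.8, -1.5, 4.8]
grip_width: 0.306
```

```bash
python3 -c "
from ax import *
st();go(370.8,46.9,170,6.4)"
```

```text
mom [-0.274  0.212 -0.006] F [-1.822 -1.471  4.783] w 0.3061155868863644 p [370.63   47.715  62.338]
foot 237 [333.497   9.694   8.148] [407.577  82.985  22.708] [380.308  50.889  16.531]
t 20.15 pos [370.6  47.7  62.3] jawang 6.4 tilt [ 0.001 -0.    -1.   ] F [-1.2 -1.1  5.9] w 0.308 q [-0.19  0.24  2.12 -0.    0.78 -0.3 ]
SHIFT cm [ -0.09   0.02 -10.77] twist -0.0 rows 3.0
```

Request:
{"name": "step_arm", "arguments": {"plan": "0 0 -2 0 15; 0 0 -5 0 15; 0 0 -9 0 15; 0 0 -13 0 15; 0 0 -13 2 15; 0 0 -13 6 15; 0 0 -13 10.3 15; 0 0 -13 10.3 15"}}

```text
time_s: 20.95
eef_pos: [370.0, 48.0, 191.6]
ee_rot: [-0.0, 0.731, 0.682, -0.0]
force: [-0.2, 1.0, -3.6]
grip_width: 0.312
```

```bash
python3 -c "
from ax import *
go(521.9,-334.5,192,-3.9)"
```

```text
t 20.95 pos [370.   48.  191.6] jawang -4.0 tilt [-0.  0. -1.] F [-0.2  1.  -3.6] w 0.312 q [-0.19  0.01  1.97  0.    1.16 -0.12]
SHIFT cm [-37.11  17.8   -0.05] twist -0.1 rows 9.0
```

Request:
{"name": "step_arm", "arguments": {"plan": "-4 1.9 0 0 15; -8 3.8 0 0 15; -12 5.8 0 0 15; -16 7.7 0 0 15; -20 9.6 0 0 15; -24 11.5 0 0 15; -28 13.4 0 0 15; -32 15.4 0 0 15; -35.5 17 0 0 15; -37.1 17.8 0 0 15"}}

```text
time_s: 21.95
eef_pos: [522.6, -337.2, 190.5]
ee_rot: [-0.0, 0.731, 0.683, -0.0]
force: [-0.1, 1.2, -3.0]
grip_width: 0.312
```

Request:
{"name": "step_arm", "arguments": {"plan": "0 0 0 0 15; 0 0 0 0 15; 0 0 0 0 15"}}

```text
time_s: 22.25
eef_pos: [522.3, -333.4, 191.7]
ee_rot: [-0.0, 0.73, 0.683, 0.0]
force: [-0.9, -0.0, -4.3]
grip_width: 0.309
```

```bash
python3 -c "
from ax import *
go(521.9,-334.5,172,-3.9)
im,d=cams.capture('scene'); u,v=map(int,proj('scene',(522,-330,140))); save(im[v-40:v+50,u-60:u+60],'s6.png',5.5)"
```

```text
t 22.25 pos [ 522.3 -333.4  191.7] jawang -3.8 tilt [-0.     0.001 -1.   ] F [-0.9 -0.  -4.3] w 0.309 q [-0.76  0.55  1.25  0.    1.34 -0.69]
SHIFT cm [-0.11 -0.03  1.97] twist 0.1 rows 1.0
```

View pics/s6.png

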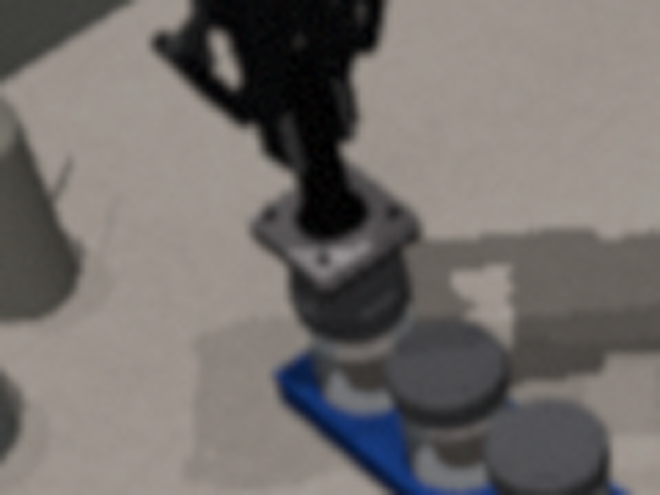

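Request:
{"name": "step_arm", "arguments": {"plan": "0 0 1 0 15; 0 0 2 0 15; 0 0 2.3 0 15; 0 0 2.4 0 15; 0 0 2.4 0 15"}}

```text
time_s: 22.8
eef_pos: [522.4, -334.4, 167.7]
ee_rot: [-0.0, 0.731, 0.682, -0.0]
force: [-0.6, -0.0, -3.2]
grip_width: 0.309
```

Request:
{"name": "step_arm", "arguments": {"plan": "0 0 0.1 0 15; 0 0 0.2 0 15; 0 0 0.3 0 15; 0 0 0.3 0 15"}}

```text
time_s: 23.2
eef_pos: [522.6, -334.7, 165.3]
ee_rot: [0.001, 0.731, 0.682, -0.0]
force: [0.1, -0.8, -0.3]
grip_width: 0.308
```

Request:
{"name": "step_arm", "arguments": {"plan": "0 0 0.1 0 15; 0 0 0.2 0 15; 0 0 0.3 0 15; 0 0 0.4 0 15; 0 0 0.4 0 15"}}

```text
time_s: 23.7
eef_pos: [523.1, -335.0, 162.6]
ee_rot: [0.002, 0.731, 0.683, 0.0]
force: [0.8, -0.4, 8.4]
grip_width: 0.311
```

Request:
{"name": "step_arm", "arguments": {"plan": "0 0 0.1 0 15; 0 0 0.2 0 15; 0 0 0.3 0 15; 0 0 0.4 0 15; 0 0 0.4 0 15"}}

```text
time_s: 24.2
eef_pos: [522.5, -334.5, 157.2]
ee_rot: [0.0, 0.731, 0.683, 0.0]
force: [-1.2, 0.9, 4.0]
grip_width: 0.312
```

Request:
{"name": "step_arm", "arguments": {"plan": "0 0 0.1 0 15; 0 0 0.2 0 15; 0 0 0.2 0 15; 0 0 0.2 0 15"}}

```text
time_s: 24.6
eef_pos: [522.9, -334.8, 157.0]
ee_rot: [0.002, 0.731, 0.682, 0.0]
force: [-2.7, 1.9, 14.9]
grip_width: 0.312
```

Request:
{"name": "step_arm", "arguments": {"plan": "0 0 0.1 0 15; 0 0 0.2 0 15; 0 0 0.2 0 15; 0 0 0.2 0 15"}}

```text
time_s: 25.0
eef_pos: [523.2, -335.2, 157.0]
ee_rot: [0.003, 0.731, 0.682, 0.0]
force: [-6.2, 4.2, 24.9]
grip_width: 0.308
```

Request:
{"name": "step_arm", "arguments": {"plan": "0 0 -0.3 0 15; 0 0 -0.8 0 15; 0 0 -2 0 15; 0 0 -4 0 15; 0 0 -4 0 15"}}

```text
time_s: 25.5
eef_pos: [523.2, -335.2, 195.4]
ee_rot: [0.002, 0.731, 0.682, 0.0]
force: [0.1, -0.5, -2.7]
grip_width: 0.307
```

```bash
python3 -c "
from ax import *
go(371,47,192,6.4)"
```

```text
t 25.5 pos [ 523.2 -335.2  195.4] jawang -3.9 tilt [ 0.003 -0.003 -1.   ] F [ 0.1 -0.5 -2.7] w 0.307 q [-0.76  0.55  1.24 -0.    1.35 -0.69]
SHIFT cm [ 37.09 -17.8    0.17] twist -10.3 rows 9.0
```

Request:
{"name": "step_arm", "arguments": {"plan": "4 -1.9 0 0 15; 8 -3.8 0 -1 15; 12 -5.8 0 -2 15; 16 -7.7 0 -3 15; 20 -9.6 0 -4 15; 24 -11.5 0 -6 15; 28 -13.4 0 -8 15; 32 -15.4 0 -10 15; 35.5 -17 0 -10.3 15; 37.1 -17.8 0.2 -10.3 15"}}

```text
time_s: 26.5
eef_pos: [368.7, 50.1, 190.5]
ee_rot: [-0.0, 0.666, 0.746, 0.0]
force: [-0.1, -0.6, -3.3]
grip_width: 0.301
```

Request:
{"name": "step_arm", "arguments": {"plan": "0 0 0 0 15; 0 0 0 0 15; 0 0 0 0 15"}}

```text
time_s: 26.8
eef_pos: [370.6, 47.2, 190.7]
ee_rot: [0.0, 0.667, 0.745, -0.0]
force: [0.4, -0.3, -2.2]
grip_width: 0.311
```

```bash
python3 -c "
from ax import *
from fit import circ
go(371,47,62.3,6.4)
np.set_printoptions(precision=3,suppress=True)
for n in('scene','top'):
  im,d=cams.capture(n);W=cloud(n,d)
  print(n,'lid',circ(W,(521,-334.5),40,88,112),'shut',circ(W,(526.8,-251),38,88,100),circ(W,(533.4,-168),38,88,100))
  q=W.reshape(-1,3); q=q[np.isfinite(q[:,0])]; q=q[(np.hypot(q[:,0]-521,q[:,1]+334.5)<34)&(q[:,2]>90)]
  if len(q)>20: print('plane',np.linalg.lstsq(np.c_[q[:,:2]-[521,-334.5],np.ones(len(q))],q[:,2],rcond=None)[0],len(q))
"
```

```text
t 26.8 pos [370.6  47.2 190.7] jawang 6.3 tilt [-0. -0. -1.] F [ 0.4 -0.3 -2.2] w 0.311 q [-0.2  0.   2.  -0.   1.2 -0.3]
SHIFT cm [-0.   0.  12.8] twist -0.1 rows 3.0
scene lid [ 521.949 -332.704   94.302  520.869 -333.987   33.946  284.   ] shut [ 528.141 -248.858   94.231  526.01  -249.508   34.634  308.   ] [ 533.814 -165.419   94.322  532.983 -166.194   34.244  338.   ]
plane [-0.007 -0.004 94.527] 271
top lid [ 521.665 -334.834   93.091  521.712 -335.804   34.174  407.   ] shut [ 527.225 -251.426   93.01   527.423 -251.742   34.139  403.   ] [ 533.383 -167.904   93.01   532.84  -168.416   34.33   407.   ]
plane [-0.     0.001 93.318] 384
```

Request:
{"name": "step_arm", "arguments": {"plan": "0 0 4 0 15; 0 0 8 0 15; 0 0 11 0 15; 0 0 12.2 0 15; 0 0 12.5 0 15; 0 0 12.7 0 15; 0 0 12.7 0 15; 0 0 12.7 0 15"}}

```text
time_s: 27.7
eef_pos: [370.7, 47.7, 64.5]
ee_rot: [0.001, 0.667, 0.745, 0.0]
force: [0.0, -0.3, -3.4]
grip_width: 0.305
```

```bash
python3 -c "
from ax import *
st()"
```

```text
mom [0.012 0.029 0.019] F [ 0.013 -0.254 -3.391] w 0.30513738443752303 p [370.739  47.706  64.462]
foot 239 [334.146  10.813   8.532] [408.492  83.278  25.194] [380.497  51.373  18.451]
```

Request:
{"name": "step_arm", "arguments": {"plan": "0 0 0.1 0 15; 0 0 0.2 0 15; 0 0 0.3 0 15; 0 0 0.3 0 15; 0 0 0.3 0 15"}}

```text
time_s: 28.25
eef_pos: [370.4, 47.8, 62.2]
ee_rot: [0.0, 0.667, 0.745, 0.0]
force: [-10.5, 0.1, 26.0]
grip_width: 0.307
```

Request:
{"name": "step_arm", "arguments": {"plan": "0 0 -0.08 0 15; 0 0 -0.08 0 28; 0 0 -0.08 0 32; 0 0 -0.08 0 36; 0 0 -0.08 0 45; 0 0 -0.08 0 60; 0 0 -0.08 0 60; 0 0 -0.08 0 60"}}

```text
time_s: 29.05
eef_pos: [370.2, 47.9, 61.6]
ee_rot: [-0.0, 0.667, 0.745, -0.0]
force: [-0.6, 1.1, 0.6]
grip_width: 0.602
```

Request:
{"name": "step_arm", "arguments": {"plan": "0 0 -2 0 60; 0 0 -5 0 60; 0 0 -9 0 60; 0 0 -13 0 60; 0 0 -17 0 60; 0 0 -17 0 60"}}

```text
time_s: 29.65
eef_pos: [372.1, 47.6, 235.8]
ee_rot: [0.004, 0.667, 0.745, 0.002]
force: [0.2, 0.2, -1.8]
grip_width: 0.601
```

```bash
python3 -c "
from ax import *
from fit import circ
st()
for n in('scene','top'):
  im,d=cams.capture(n);W=cloud(n,d)
  m=(abs(W[...,0]-375)<50)&(abs(W[...,1]-50)<45)&(W[...,2]>11)&(W[...,2]<26)
  if m.sum()>20: print(n,np.linalg.lstsq(np.c_[W[m][:,:2]-[371,47],np.ones(m.sum())],W[m][:,2],rcond=None)[0],m.sum())
  print(circ(W,(371,47),40,112,130))
im,d=cams.capture('scene'); save(im[80:290,110:390],'end.png',2.7)"
```

```text
mom [ 0.  0. -0.] F [ 0.2  0.2 -1.8] w 0.6006687646429176 p [372.1  47.6 235.8]
foot 277 [331.5   9.4   8. ] [408.9  82.7 248.7] [378.4  51.6  25.5]
scene [-0.   0.  17.4] 309
[373.   48.2 118.9 371.1  47.2  13.2  60. ]
top [-0.   0.  15.2] 114
None
```

View pics/end.png

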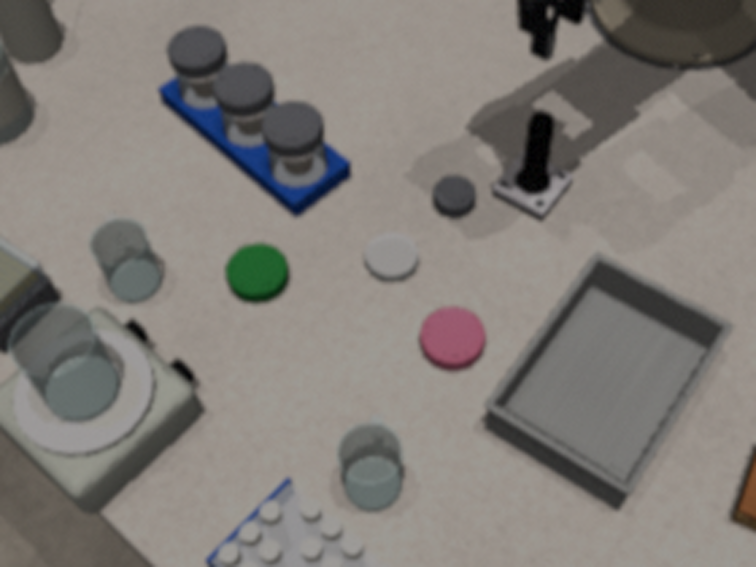

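All three jars are lidded at one height, and the press stands upright by itself with the bystanders in place. I'm handing in.

```bash
python3 -c "
from rig import workorder
print(workorder.finish_job())"
```

```text
the job is handed in; nothing more can be done
None
```

The lid is home on the open jar, the press stands upright on its own on the bench, and I handed the job in at about 30 s. No verdict was reported.

**What I did**
- I took the press by its handle out of the tray. It would not swing down at the lowest grip force, so I eased the grip over the bench until it hung upright.
- I stood it on its foot and let go, then set the grey lid on the jar.
- I took the press again by the upright handle, pressed the lid home, and stood the press back on the bench.
- Pressing met about 11 N before the catches gave and then came to a hard stop, where I held about 28 N.

**Last checks**
- **Lid:** its top was level with both closed jars to about 0.1 mm (94.3 against 94.2 and 94.3 mm). It sat level within about 0.008 rad and was centred to about 1–2 mm, the limit of the cameras.
- **Press:** the foot plate was flat within the camera's precision and the handle top was at 119 mm. The gripper was clear and touching nothing.
- **Bystanders:** the closed jars, beakers, small lid and petri dish look undisturbed in the last picture. The slide box shows only in part.

**Not confirmed**
- I could not make out the forceps in that last picture. I never went near them, but I did not confirm their position.
- I judged the open jar's position only from its lid, within about 1–2 mm of where I had measured the jar.

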